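Hold the check paddle in the analyser's slot

TASK

Do the analyser's optical check: lift the check paddle up and off its hook, and lower its blade gently into the narrow slot in the top of the analyser until the dark line across the blade is level with the slot's mouth. Finish while still holding it there, upright and still, with the paddle carried by the gripper alone and neither wedged in the slot nor resting on its shoulders. Do not jam or drop the paddle, and leave the other things on the trolley where they are.

Things in the scene. Friction and masses are not known exactly. Their poses are not given: they have to be found in the camera images.
- paddle_grip (a point): Centre of the grip block (14 thick x, 26 wide y, 34 high) atop the loose 90 g check paddle, which hangs upright; z up, alike on both faces. Below the block: an eye 20 wide (y), 30 high, by whose roof it hangs; a shoulder bar 12 x 56 x 8, too big for the slot; a steel blade 6 x 40 x 62. Seen from above, taking the block across its width (y) keeps fingers clear of the hook.
- blade_tip (a point): Middle of the lower end of the paddle's steel blade, 120 mm straight below paddle_grip; same axes. Above it, the blade's dark line is at 35 mm, the shoulder bar at 62 to 70, the eye at 70 to 100 and the block's top at 137 mm.
- hook_seat (a point): Top of the level, flat hook arm (12 wide, 4 thick), 150 mm above the trolley top; the paddle hangs within 6 mm of it. Stand axes: hook points to -x, z up. The arm ends 29 mm out in a tip that rises 8 mm. So raise the paddle by over 8 and under 26 mm (say 17), then take it out along -x by over 40 mm. Post 55 mm behind, no higher than the arm. Stand fixed, base 115 x 90 x 12.
- slot_mouth (a point): Centre of the slot, level with the flat top face (90 mm up) of the analyser: a fixed white box 120 (x) x 140 (y) x 90 mm, black display on top in front (-x) of the slot, which lies 45 mm from the back face. z up. Slot 42 long (y), 8 wide (x): 2 mm more than the blade, with a 3 mm bevel round the mouth. Below the 12 mm thick top a shaft 24 x 56 mm, in all 80 mm deep.
- prep_pad_box: Bystander: small white and orange carton, 55 x 50 x 62 mm, loose. Origin: centre of its underside.
- vial_blue: Bystander: small glass vial with a flip cap, 22 mm across, 47 mm high, standing loose. Origin: centre of its underside.
- tape_roll: Bystander: white roll of tape lying flat, 40 mm across, 13 mm high, loose. Origin: centre of its underside.
- handset: Bystander: black telephone lying flat, 80 x 166 x 14 mm, loose. Origin: centre of its underside.
Things that resemble listed ones, but are neither listed nor needed, are in the scene too. Leave any blue look-alike of the part that bears slot_mouth alone.

How it is judged:
By the outcome, as a careful person would: the job done as asked, in the order asked, and still so for the second after the job is handed in, while the arm keeps its last pose, push and grip.
It also fails if it takes over 48 s, if anything falls off the work surface, if the arm or the gripper's body presses on something with over 40 N, if the wrist force passes 120 N, or if a joint passes its speed limit or range.

ROBOT

A 7-joint arm with a two-finger parallel gripper is mounted at the origin on a cart in front of the work surface, level with it; the furniture and walls round the work are solid. World frame = base frame: x ahead of the robot, y to its left, z up, the work surface at z = 0. Lengths are in m, angles in rad, forces in N, time in s.
With the tool pointing down it reaches from about 0.35 to 0.9 m from the base axis. Payload 8.1 kg.
Tool frame: the origin (TCP) lies between the finger pads; the fingertips stand 25 mm ahead of it and the grasp point (between the pads) lies 6 mm ahead of it; z points along the fingers, y is the line along which they close (so a half turn about z gives the same grasp; the last joint's range is limited). The gripper opens to 92 mm and grips with 3 to 60 N. Pads are 19 mm wide; open, the fingers measure 130 mm over their backs; the gripper's body (75 mm by 190 mm) begins 47 mm behind the grasp point.
Start: joints at [1.106, 0.434, 0.025, 1.573, -0.012, 1.134, -0.075], TCP at [0.221, -0.585, 0.252] pointing down, gripper open.
Joint ranges: [-2.62, 2.62], [-0.44, 2.09], [-1.27, 1.32], [0.08, 2.57], [-1.32, 4.46], [0.12, 2], [-2.74, 2.74]. Speed limits (rad/s): [2.22, 2.22, 3.01, 3.01, 3.14, 3.14, 3.14].

INTERFACE

Orientations are given as [roll, pitch, yaw] about the fixed x, y, z axes, in that order (R = Rz(yaw) Ry(pitch) Rx(roll)).
In Python, from workcell import robot gives the robot as it stands. Calls block until the motion is done:
- robot.goto(position, orientation): joint-space move of the TCP to a pose.
- robot.move_l(position, orientation=None, max_speed=0.15): straight line of the TCP; orientation=None keeps the orientation; max_speed is the mean speed in m/s.
- robot.move_joints(angles): joint-space move.
- robot.grip(opening, f_grip=None): finger opening in m; f_grip is the grip in N (None keeps the last); returns when the fingers have stopped.
- robot.sleep(seconds).
- robot.ik(position, orientation): joint angles nearest the present ones, or None.
- robot.get_obs(): the state.
- robot.snapshot(name): name is "side" or "top" or "wrist"; returns the picture (480x640x3 uint8, red, green, blue); there is no depth.
- robot.calibration(name): a dict with "vfov" (degrees; the focal length in pixels is half the picture's height over the tangent of half this angle, whatever the lens; pixels are square), "cx", "cy" (the principal point, pixels), "rvec" (rotation vector, rad) and "tvec" (3), from world to camera coordinates, as OpenCV has them; the wrist camera has in their place "mount" (4x4, takes a point from camera to tool coordinates, whose origin is the TCP and whose axes are the flange's). Camera axes: x right, y down, z forward; pixel columns grow to the right and rows downward; lengths in m; the calibration is good to about 2 mm. The wrist camera is an equidistant fisheye: a pixel r from the principal point sees the ray r / f radians off the axis. A picture is of the moment at which its call begins: read the wrist's pose just before it. calibration takes no time and is no camera call.
A pose or a line that the arm cannot do raises robot.Unreachable and nothing moves.
- robot.hand_in(): hands the job in; it is judged then, once.
Trained networks look in the newest picture that a camera, given by its name, has taken for a name from the list of things; names that differ only in an ending like _2 or _b are one class to them, and where a whole thing is asked for, a point or a joint stands for the part that bears it (a point fixed in the world has none). Each returns a list of dicts, best first, with "conf" (0 to 1); they miss things now and then, are a little off and sometimes report something else, mostly with a low value. They report only what shows in the picture. A call takes as long as a camera call. They do not tell look-alikes from the thing itself.
- robot.search_frame(camera, label): "box" ([left, top, width, height] in pixels, round what is visible of it).
- robot.trace(camera, label): "region" (480x640 bool, what is visible of it) and "box" ([left, top, width, height] in pixels, round what is visible of it).
- robot.pinpoint(camera, label): "centre" ([column, row] in pixels: a listed point, or the origin of a listed thing).
The state is a dict: "time": time; "qpos": joint angles; "dq": joint speeds; "tau": joint torques, N m; "ee_pos": TCP position; "orientation": TCP orientation; "wrist_force": force on the tool from outside, world axes, zero at the start; "wrist_torque": the same for the moment, N m; "opening": finger opening in m; "grip_force": force on a finger pad.
Only numpy, scipy, OpenCV 4.12 (cv2) and the standard library are available. Lean on these libraries where they do the work, as an engineer would, in place of code of your own. Each camera call takes 0.05 s, during which the arm holds its last target. There are 200 camera calls.

## Working session

There is one attempt and no reset: what is moved stays moved. The work goes in short steps, each a Python script; the robot and the scene stay as the last script left them, time stands still between calls to the robot, and variables do not carry over. Pictures are saved under pics/ and viewed, at most 10 in all, crops included, and the job is handed in when it is done.

```bash
mkdir -p pics; ls
cat > h.py <<'E'
import numpy as np, cv2
from scipy.spatial.transform import Rotation as Rn
from workcell import robot
def save(name,fn):
    im=robot.snapshot(name); cv2.imwrite('pics/'+fn,im[:,:,::-1]); return im
def ray(cam,px,obs=None):
    """world origin, unit dir"""
    c=robot.calibration(cam); f=240/np.tan(np.radians(c['vfov'])/2)
    u=np.array([px[0]-c['cx'],px[1]-c['cy']])/f
    if 'mount' in c:
        th=np.linalg.norm(u); d=np.array([*(u/max(th,1e-9)*np.sin(th)),np.cos(th)])
        M=np.array(c['mount']); R=Rn.from_euler('xyz',obs['orientation']).as_matrix()
        return np.array(obs['ee_pos'])+R@M[:3,3], R@M[:3,:3]@d
    R=cv2.Rodrigues(np.array(c['rvec'],float))[0]; d=R.T@np.array([*u,1])
    return -R.T@np.array(c['tvec'],float).ravel(), d/np.linalg.norm(d)
def proj(cam,P,obs=None):
    c=robot.calibration(cam); f=240/np.tan(np.radians(c['vfov'])/2); P=np.array(P,float)
    if 'mount' in c:
        M=np.array(c['mount']); R=Rn.from_euler('xyz',obs['orientation']).as_matrix()
        q=M[:3,:3].T@(R.T@(P-obs['ee_pos'])-M[:3,3]); s=np.linalg.norm(q[:2]); th=np.arctan2(s,q[2])
        return np.array([c['cx'],c['cy']])+f*th*q[:2]/max(s,1e-9)
    R=cv2.Rodrigues(np.array(c['rvec'],float))[0]; q=R@P+np.array(c['tvec'],float).ravel()
    return np.array([c['cx'],c['cy']])+f*q[:2]/q[2]
def tri(rays):
    A=sum(np.eye(3)-np.outer(d,d) for o,d in rays); b=sum((np.eye(3)-np.outer(d,d))@o for o,d in rays)
    p=np.linalg.solve(A,b); return p,[float(np.linalg.norm(np.cross(p-o,d))) for o,d in rays]
def atz(r,z): o,d=r; return o+d*(z-o[2])/d[2]
E
python3 - <<'E'
from h import *
np.set_printoptions(precision=4,suppress=True)
for c in('side','top'):
    save(c,c+'0.png'); print(c,ray(c,(320,240)),robot.calibration(c)['vfov'])
    for l in('paddle_grip','blade_tip','hook_seat','slot_mouth','prep_pad_box','vial_blue','tape_roll','handset'):
        print(l,[(np.round(r['centre']).tolist(),round(r['conf'],2)) for r in robot.pinpoint(c,l)])
print(robot.calibration('wrist'))
E
```

```text
pics
side (array([ 0.4168, -0.8874,  0.7015]), array([ 0.1271,  0.8491, -0.5127])) 44.02756251909758
paddle_grip []
blade_tip [([300.0, 251.0], 0.87)]
hook_seat [([301.0, 205.0], 0.83)]
slot_mouth [([251.0, 207.0], 0.73)]
prep_pad_box [([354.0, 310.0], 0.9)]
vial_blue [([288.0, 315.0], 0.51)]
tape_roll [([242.0, 325.0], 0.76)]
handset [([410.0, 301.0], 0.77)]
top (array([0.4262, 0.0218, 1.1062]), array([ 0.1317,  0.0084, -0.9913])) 56.782322151817525
paddle_grip [([261.0, 245.0], 0.45)]
blade_tip [([268.0, 251.0], 0.65)]
hook_seat [([260.0, 248.0], 0.7)]
slot_mouth [([434.0, 262.0], 0.59), ([202.0, 296.0], 0.59), ([338.0, 311.0], 0.34)]
prep_pad_box [([330.0, 224.0], 0.67)]
vial_blue [([330.0, 272.0], 0.61)]
tape_roll [([338.0, 310.0], 0.49)]
handset [([325.0, 181.0], 0.69), ([334.0, 226.0], 0.4)]
{'vfov': 65.70646984690485, 'cx': 318.2273820797008, 'cy': 241.8463491475935, 'mount': array([[-0.    , -0.9584, -0.2853,  0.0779],
       [ 1.    ,  0.0001, -0.0006, -0.0005],
       [ 0.0006, -0.2853,  0.9584, -0.1321],
       [ 0.    ,  0.    ,  0.    ,  1.    ]])}
```

View pics/side0.png

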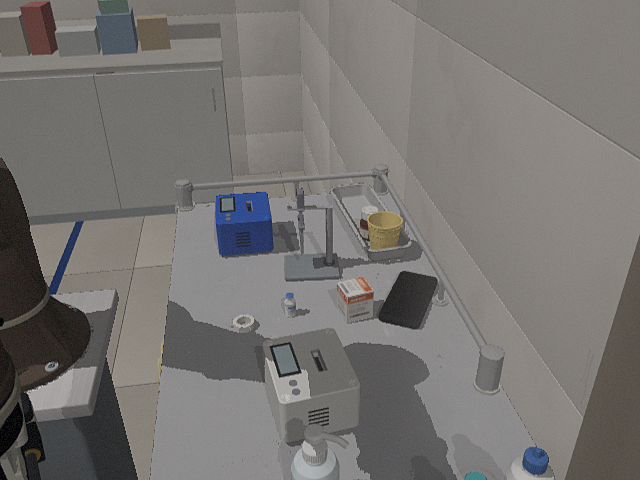

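View pics/top0.png

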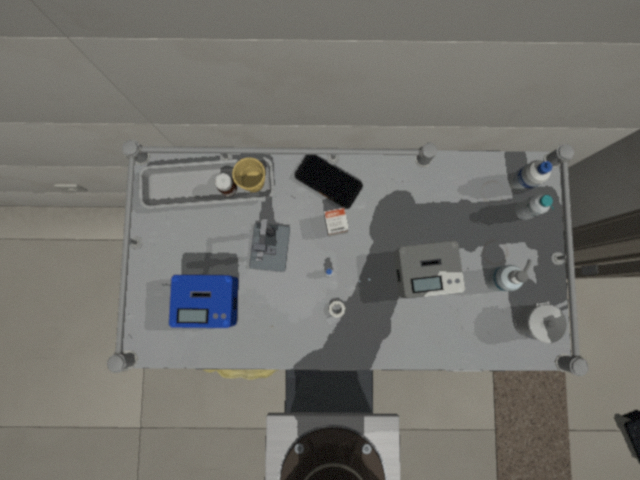

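The side view shows the white analyser with its slot near (319,360) and the paddle hanging at about (301,205), with the hook pointing left (-x). In the top view the slot is at (431,262), the hook and paddle are at about (262,245), and the blue look-alike is at (203,300).

Run:
```python
from h import *
np.set_printoptions(precision=4,suppress=True)
print('slot',tri([ray('side',(319,360)),ray('top',(431,262))]))
print('hook',tri([ray('side',(301,205)),ray('top',(260,248))]))
print('tip',tri([ray('side',(300,251)),ray('top',(268,251))]))
for n,z in(('slot',.09),('hook',.15)): print(n,atz(ray('top',(431,262) if n=='slot' else (260,248)),z))
for a,b in(((421,262),(441,262)),): print(atz(ray('top',a),.09),atz(ray('top',b),.09))
S=cv2.imread('pics/side0.png')[165:290,260:360]; T=cv2.imread('pics/top0.png')[205:285,235:305]
S=cv2.resize(S,None,fx=4,fy=4,interpolation=2); T=cv2.resize(T,(int(70*5.6),448),interpolation=2)
c=np.zeros((500,800,3),np.uint8); c[:,:400]=S; c[:448,405:405+392]=T; cv2.imwrite('pics/c1.png',c)
```

```text
slot (array([ 0.5121, -0.2244,  0.0925]), [6.5836846601793135e-06, 6.583684659969668e-06])
hook (array([0.5352, 0.1589, 0.1548]), [0.001008509273662444, 0.001008509273662363])
tip (array([0.5347, 0.1549, 0.0502]), [0.004185447141098801, 0.004185447141098641])
slot [ 0.5123 -0.225   0.09  ]
hook [0.5347 0.1596 0.15  ]
[ 0.5121 -0.202   0.09  ] [ 0.5125 -0.248   0.09  ]
```

View pics/c1.png

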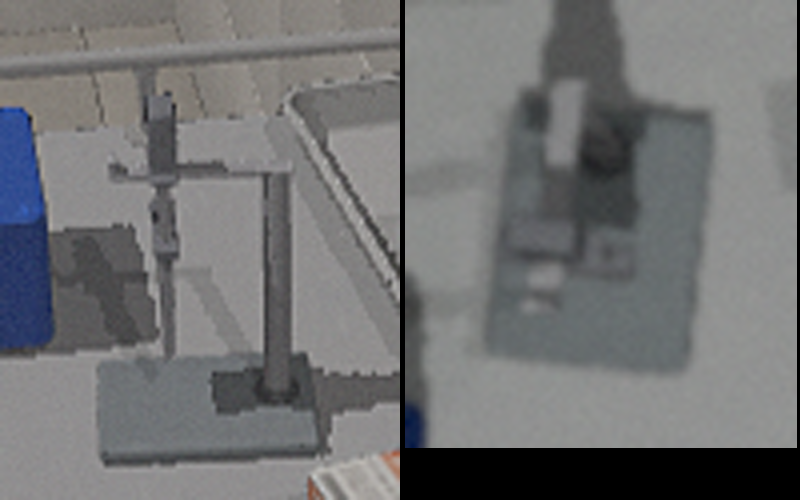

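The crop confirms it: the hook tip is to the left (-x), the post to the right, and the stand is only slightly turned. Next I move above the slot and then above the paddle for close looks.

Run:
```python
from h import *
np.set_printoptions(precision=4,suppress=True)
o=robot.get_obs(); print(o['orientation'])
for y in(0,np.pi):
    for p in([.5,-.2245,.29],[.5,-.2245,.2],[.53,.16,.32],[.53,.16,.2]): print(y,p,robot.ik(p,[np.pi,0,y]))
Y=0 if robot.ik([.53,.16,.2],[np.pi,0,0]) is not None else np.pi
robot.goto([.5,-.2245,.29],[np.pi,0,Y]); o=robot.get_obs(); im1=save('wrist','w1.png')
print(o['time'],o['ee_pos'],o['orientation'])
for r in robot.pinpoint('wrist','slot_mouth'): print('slot',r,atz(ray('wrist',r['centre'],o),.09))
robot.goto([.50,.16,.36],[np.pi,0,Y]); o=robot.get_obs(); im2=save('wrist','w2.png')
print(o['time'],o['ee_pos'],o['orientation'])
for l,z in(('paddle_grip',.18),('hook_seat',.15),('blade_tip',.06)):
  for r in robot.pinpoint('wrist',l): print(l,r,atz(ray('wrist',r['centre'],o),z))
cv2.imwrite('pics/w12.png',np.hstack([im1[60:460,120:520],im2[60:460,120:520]])[:,:,::-1])
```

```text
[ 3.1415 -0.      0.3617]
0 [0.5, -0.2245, 0.29] [ 0.4081  0.2855 -0.1078  1.6989  0.0331  1.1589 -1.2794]
0 [0.5, -0.2245, 0.2] [ 0.3934  0.3654 -0.0909  1.8226  0.0398  0.9553 -1.2853]
0 [0.53, 0.16, 0.32] [ 0.2106  0.3854 -0.8286  1.5965  0.2926  1.2893 -2.2343]
0 [0.53, 0.16, 0.2] [ 0.083   0.4522 -0.6496  1.7754  0.3154  1.0199 -2.2562]
3.141592653589793 [0.5, -0.2245, 0.29] [ 0.834   0.3624 -0.6838  1.6642  0.2426  1.2016  1.6646]
3.141592653589793 [0.5, -0.2245, 0.2] [ 0.8195  0.45   -0.6771  1.7871  0.3258  1.0189  1.5884]
3.141592653589793 [0.53, 0.16, 0.32] [ 0.2892  0.4258 -0.9613  1.5908  0.3578  1.3134  0.8483]
3.141592653589793 [0.53, 0.16, 0.2] [ 0.2739  0.5495 -0.9578  1.7609  0.5007  1.0971  0.719 ]
2.575 [ 0.4995 -0.2258  0.2899] [ 3.1411  0.0003 -0.0016]
slot {'centre': [311.9, 204.3], 'conf': 0.79} [ 0.5138 -0.2192  0.09  ]
4.125 [0.5005 0.1584 0.3597] [ 3.1407  0.0003 -0.0022]
paddle_grip {'centre': [316.5, 184.7], 'conf': 0.83} [0.5355 0.1605 0.18  ]
hook_seat {'centre': [317.9, 177.6], 'conf': 0.91} [0.5381 0.1594 0.15  ]
blade_tip {'centre': [315.7, 173.6], 'conf': 0.64} [0.5322 0.162  0.06  ]
```

View pics/w12.png

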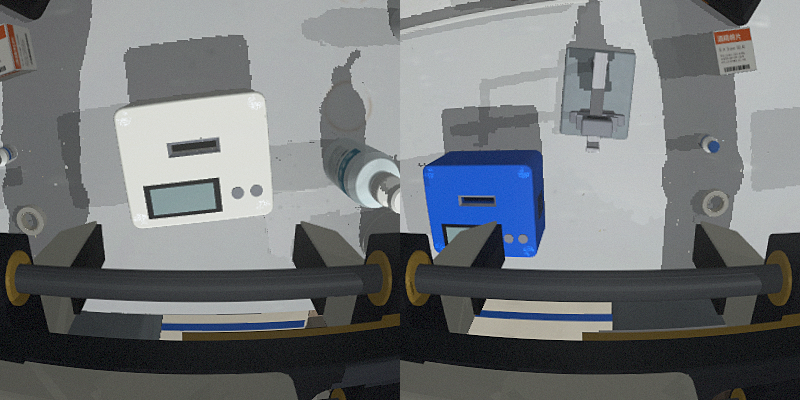

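The left crop has the slot at about (193,148), turned a few degrees. The right crop has the post's top at (600,70), and the paddle block at about (597,127) beside the hook tip at (593,145). I extract the exact edges next.

```bash
cat > slotfit.py <<'E'
from h import *
def slotfit(im,o,box,z=.09,th=110):
    x0,y0,x1,y1=box; g=cv2.cvtColor(im[y0:y1,x0:x1],cv2.COLOR_RGB2GRAY)
    m=(g<th).astype(np.uint8); n,lab,st,_=cv2.connectedComponentsWithStats(m); k=1+np.argmax(st[1:,4])
    c=cv2.findContours((lab==k).astype(np.uint8),0,1)[0][0].reshape(-1,2)
    P=np.array([atz(ray('wrist',p+[x0,y0],o),z)[:2] for p in c])*1000
    (cx,cy),(w,h),a=cv2.minAreaRect(P.astype(np.float32))
    v=np.array([np.cos(np.radians(a)),np.sin(np.radians(a))]) if w>h else np.array([-np.sin(np.radians(a)),np.cos(np.radians(a))])
    if v[1]<0: v=-v
    return cx,cy,max(w,h),min(w,h),np.degrees(np.arctan2(-v[0],v[1]))  # yaw of slot y axis
E
python3 - <<'E'
from slotfit import *
im=cv2.imread('pics/w1.png')[:,:,::-1].copy()
o=dict(ee_pos=[.4995,-.2258,.2899],orientation=[3.1411,.0003,-.0016])
for t in(60,80,110,140,170): print(t,np.round(slotfit(im,o,(270,185,355,225),th=t),2))
a=cv2.resize(im[190:225,270:355],None,fx=8,fy=8,interpolation=0)
im2=cv2.imread('pics/w2.png')[:,:,::-1]
b=cv2.resize(im2[95:220,270:370],(400,500),interpolation=0)
c=np.zeros((600,800,3),np.uint8); c[:280,:680]=a[:280,:680]; 
c=np.zeros((600,800,3),np.uint8); c[:500,400:]=b; c[:165,:400]=cv2.resize(a,(400,165)); cv2.imwrite('pics/c2.png',c[:,:,::-1])
E
```

```text
60 [ 512.74 -221.04   38.82    5.43    6.24]
80 [ 512.8  -220.69   39.76    6.45    7.36]
110 [ 510.71 -220.5    46.49   12.2     7.24]
140 [ 510.97 -220.35   47.27   13.39    6.26]
170 [ 511.68 -220.18   48.04   15.74    7.77]
```

View pics/c2.png

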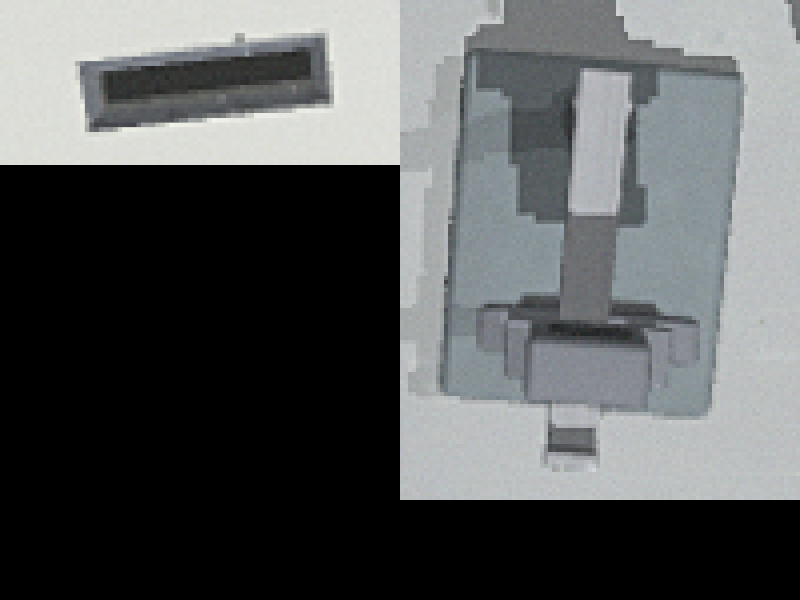

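The slot centre comes out at about (0.511, -0.2204) with a yaw of about +7°. The stand and paddle yaw is about -4.4°. Next I take a close look above the paddle and grasp it.

Run:
```python
from h import *
np.set_printoptions(precision=4,suppress=True)
ow=dict(ee_pos=[.5005,.1584,.3597],orientation=[3.1407,.0003,-.0022])
Q=[np.pi,0,np.radians(-4.4)]
robot.goto([.50,.160,.275],Q); robot.sleep(.3); o=robot.get_obs(); save('wrist','w3.png')
P=[]
for l,z,p0 in(('paddle_grip',.17,(316.5,184.7)),('hook_seat',.15,(317.9,177.6)),('blade_tip',.05,None)):
  for r in robot.pinpoint('wrist',l)[:1]:
    q=ray('wrist',r['centre'],o); print(l,r,atz(q,z), tri([q,ray('wrist',p0,ow)]) if p0 else '')
print(o['time'],o['ee_pos'])
# base edges yaw from w2
B=[atz(ray('wrist',(270+u/4-100,95+v/4),ow),.012) for u,v in((468,50),(740,73),(710,412),(443,393))]
for i,j in((0,3),(1,2),(0,1),(3,2)):
    d=B[i]-B[j]; print(np.degrees(np.arctan2(d[1],d[0])),np.linalg.norm(d))
S=[atz(ray('wrist',(270+u/4-100,95+v/4),ow),.12) for u,v in((478,305),(698,320))]; d=S[0]-S[1]; print('bar',np.degrees(np.arctan2(-d[0],d[1])),np.linalg.norm(d))
```

```text
paddle_grip {'centre': [314.6, 194.8], 'conf': 0.34} [0.5395 0.1607 0.17  ] (array([0.5167, 0.1626, 0.0351]), [0.0017581263705330331, 0.0017581263705330227])
hook_seat {'centre': [315.1, 193.9], 'conf': 0.82} [0.5369 0.1608 0.15  ] (array([0.5422, 0.1597, 0.1848]), [0.00037979927834455964, 0.0003797992783446507])
blade_tip {'centre': [318.0, 178.9], 'conf': 0.78} [0.5356 0.1591 0.05  ] 
5.0583 [0.5008 0.1603 0.2765]
-4.939033082916573 0.11199377228126844
-4.472063815560762 0.11100242894238736
85.02763251663403 0.08669820112078915
85.6787422619038 0.08760795544572143
bar -4.097735131186183 0.055244225135163486
```

View pics/w3.png

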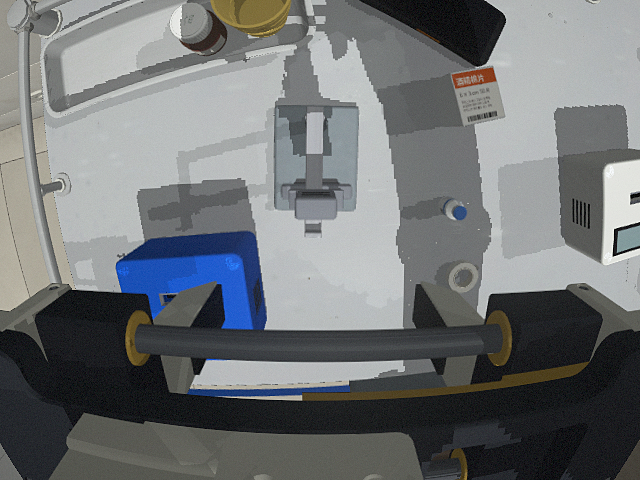

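The block's top shows at about (316,207), the hook tip sticks out at (314,230), and the approach is clear. Next I grasp the paddle.

Run:
```python
from h import *
np.set_printoptions(precision=4,suppress=True)
o=robot.get_obs()
print(atz(ray('wrist',(316,207),o),.187))
Q=[np.pi,0,np.radians(-4.4)]
robot.move_l([.536,.1603,.275],Q,.1)
robot.move_l([.536,.1603,.178],Q,.1); robot.sleep(.2)
o=robot.get_obs(); print(o['ee_pos'],o['wrist_force'],o['time'])
robot.grip(.02,20); o=robot.get_obs(); print(o['ee_pos'],o['wrist_force'],o['opening'],o['grip_force'],o['time'])
save('wrist','w4.png'); save('side','s4.png')
```

```text
[0.5341 0.1597 0.187 ]
[0.5363 0.1604 0.1785] [ 0.0734 -0.7966  0.177 ] 7.0833
[0.536  0.1603 0.178 ] [-0.2218 -0.415   0.7852] 0.03623666242084144 20.00003010034561 8.0167
```

View pics/w4.png

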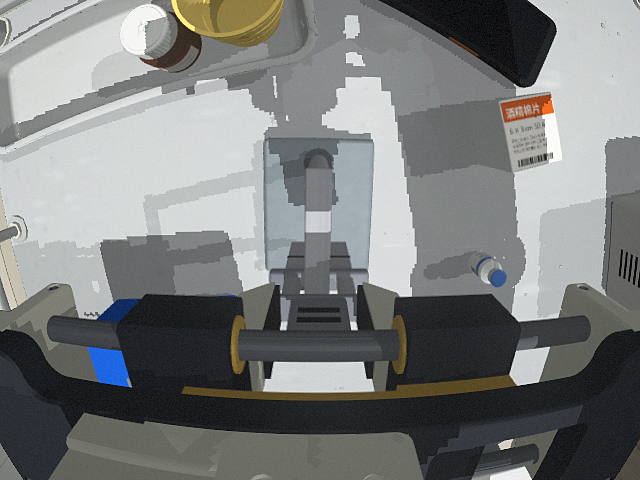

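The fingers straddle the block at about (320,315), but the opening reads 36 mm where the block is 26 mm, so I check before lifting.

Run:
```python
from h import *
o=robot.get_obs(); print(o['opening'],o['grip_force'],o['time'])
robot.grip(.02,20);o=robot.get_obs(); print(o['opening'],o['grip_force'],o['time'],o['wrist_force'])
im=robot.snapshot('wrist')[230:400,230:410]; s=robot.snapshot('side')[150:290,250:360]
c=np.hstack([cv2.resize(im,(424,400),interpolation=2),cv2.resize(s,(314,400),interpolation=2)]); cv2.imwrite('pics/c4.png',c[:,:,::-1])
```

```text
0.036049535308788835 20.000098049640656 8.1167
0.035953250311090604 20.000013783574104 8.3333 [0.15664328 0.42683696 0.27049248]
```

View pics/c4.png

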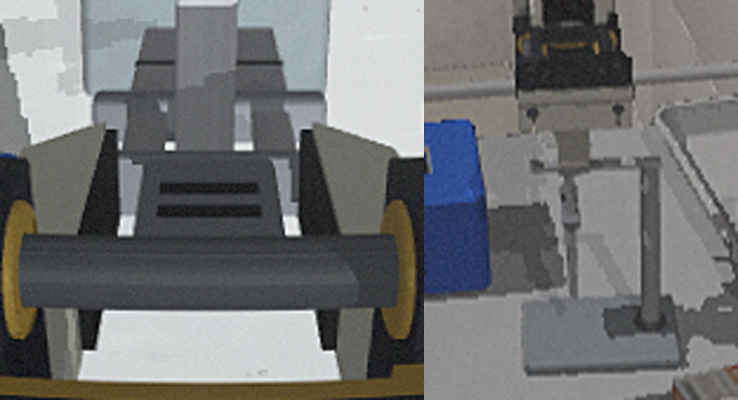

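The fingers look about 5 mm clear of the block on each side, yet the pad force reads 20 N. A straight 6 mm test lift costs nothing and will show whether the block is held.

Run:
```python
from h import *
np.set_printoptions(precision=4,suppress=True)
o=robot.get_obs(); print(o['opening'],o['wrist_force'],o['wrist_torque'])
p=np.array([.536,.1603,.178]); Q=[np.pi,0,np.radians(-4.4)]
robot.move_l(p+[0,0,.006],Q,.03); robot.sleep(.3); o=robot.get_obs(); print(o['ee_pos'],o['opening'],o['grip_force'],o['wrist_force'],o['wrist_torque'],o['time'])
im=robot.snapshot('wrist')[230:400,230:410]; s=robot.snapshot('side')[150:290,250:360]
c=np.hstack([cv2.resize(im,(424,400),interpolation=2),cv2.resize(s,(314,400),interpolation=2)]); cv2.imwrite('pics/c5.png',c[:,:,::-1])
a=cv2.imread('pics/c4.png'); print(np.abs(a[:,:424].astype(int)-c[:,:424,::-1]).mean())
```

```text
0.035864448852544105 [-0.573  -0.7493  1.0351] [-0.0932 -0.002  -0.0223]
[0.5359 0.1603 0.1839] 0.035952813804072344 19.999823570251465 [-0.3298  1.3344 -0.335 ] [ 0.0131  0.0391 -0.0108] 9.0833
4.350843160377359
```

View pics/c5.png

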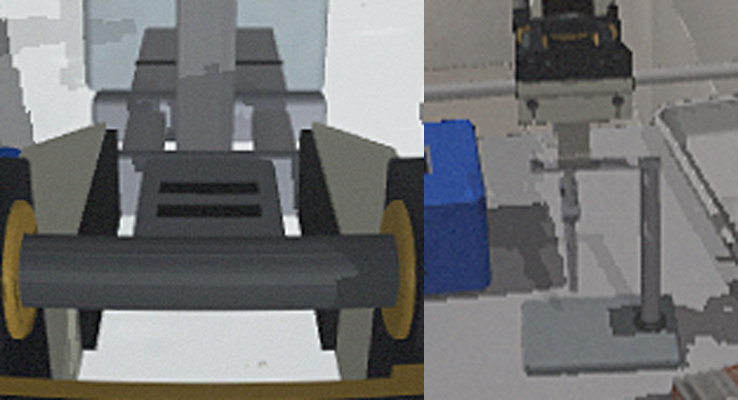

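The paddle rose with the gripper: its tip is higher off the base in the side view and the block hasn't moved relative to the fingers, so it is held. I finish unhooking it, carry it above the slot and look.

Run:
```python
from h import *
np.set_printoptions(precision=4,suppress=True)
p=np.array([.536,.1603,.178]); Q=[np.pi,0,np.radians(-4.4)]
robot.move_l(p+[0,0,.017],Q,.05)
d=np.array([-.9969,.0785,0])
robot.move_l(p+[0,0,.017]+.06*d,Q,.08); o=robot.get_obs(); print(o['wrist_force'],o['opening'],o['time'])
robot.move_l(p+[0,0,.10]+.06*d,Q,.15)
robot.move_l([.511,-.2204,.278],[np.pi,0,np.radians(6.9)],.2)
robot.move_l([.511,-.2204,.25],None,.1); robot.sleep(.4)
o=robot.get_obs(); print(o['ee_pos'],o['orientation'],o['wrist_force'],o['opening'],o['time'])
w=save('wrist','w6.png'); s=save('side','s6.png'); t=save('top','t6.png')
for c in('wrist','side','top'):
  for l in('blade_tip','slot_mouth','paddle_grip'): print(c,l,[(r['centre'],r['conf']) for r in robot.pinpoint(c,l)[:2]])
c=np.zeros((600,800,3),np.uint8); c[:480,:480]=cv2.resize(w[160:400,200:440],(480,480),interpolation=2)
c[:480,482:800]=cv2.resize(s[240:480,240:400],(318,480),interpolation=2); cv2.imwrite('pics/c6.png',c[:,:,::-1])
```

```text
[ 0.0494  1.2454 -0.3044] 0.03597123758251389 10.45
[ 0.5111 -0.2205  0.2503] [ 3.1413 -0.0005  0.1204] [-0.1721  0.5473 -0.6092] 0.03609993029973618 14.0667
wrist blade_tip [([318.3, 248.4], 0.88)]
wrist slot_mouth [([320.4, 229.1], 0.9)]
wrist paddle_grip [([317.1, 326.7], 0.83)]
side blade_tip [([317.5, 347.5], 0.7)]
side slot_mouth [([251.3, 208.0], 0.84), ([317.0, 358.6], 0.72)]
side paddle_grip []
top blade_tip []
top slot_mouth [([199.3, 295.0], 0.92), ([429.3, 261.2], 0.66)]
top paddle_grip []
```

View pics/c6.png

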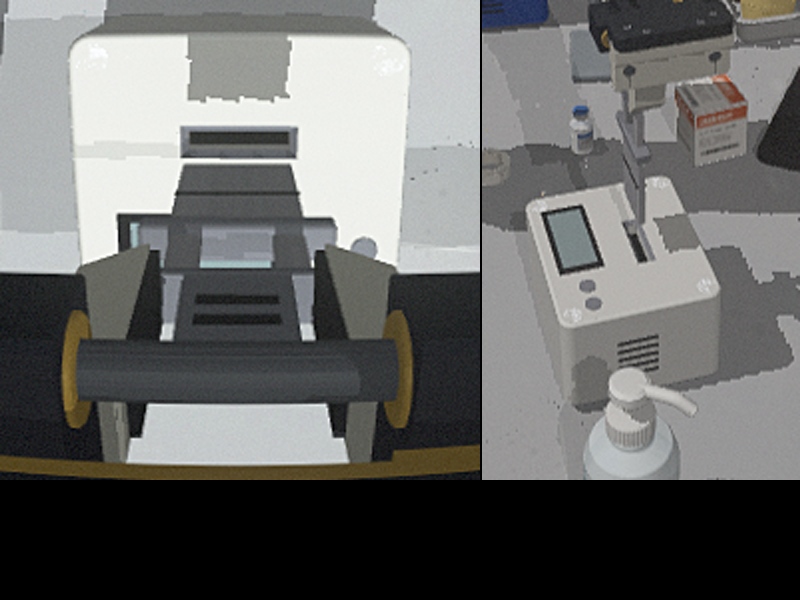

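The wrist view shows the blade's lower edge at (180..298,165) in the crop, just below the slot (180..298,127..158), with nearly matching yaw. The dark line is at row 192. Next I measure tip and slot in the same picture, so that camera bias cancels.

Run:
```python
from slotfit import *
np.set_printoptions(precision=4,suppress=True,linewidth=160)
im=cv2.imread('pics/w6.png')[:,:,::-1].copy(); g=cv2.cvtColor(im,cv2.COLOR_RGB2GRAY).astype(float)
o=dict(ee_pos=[.5111,-.2205,.2503],orientation=[3.1413,-.0005,.1204])
for t in(60,80,120,150): print(t,np.round(slotfit(im,o,(280,218,360,241),th=t),2))
for c in(296,305,320,335,344): print(c,g[218:262,c].astype(int))
for r in(246,250,262): print(r,g[r,280:296].astype(int),g[r,342:358].astype(int))
for p in((319.5,242.3),): 
    q=ray('wrist',p,o); print([atz(q,z) for z in(.118,.122,.126)])
q2=ray('side',(317.5,347.5)); print('tri',tri([ray('wrist',(319,242.3),o),q2]))
```

```text
60 [ 513.13 -220.11   39.11    4.22    6.9 ]
80 [ 513.13 -220.1    39.14    4.22    6.9 ]
120 [ 511.05 -220.65   46.52   11.82    6.93]
150 [ 511.01 -220.27   47.17   12.67    5.87]
296 [238 239 239 245 231 160 140 116  48  52  51  56  52  54  98 118 107  99  89 104  67 229 253 204 123  82  87  88  87  91  88  90  90  95  86  92  89  79  47
  68  98  90  88  89]
305 [239 240 240 245 227 160 140 110  43  53  55  59  55  52  99 118 109 105 103  97  86 226 254 202 113  86  88  90  92  87  90  88  91  89  82  86  91  76  55
  62  90  83  85  82]
320 [239 238 240 244 228 162 139 115  47  54  54  53  55  53  98 116 107 100 105 100  89 171 255 206 123  79  88  90  91  87  86  84  92  85  93  83  87  75  51
  63  91  83  93  87]
335 [239 240 240 245 231 158 141 115  46  53  54  54  51  56  98 116 112 103 101 102  92 175 254 203 121  86  88  89  92  91  92  87  90  89  90  87  87  80  52
  67  93  85  85  90]
344 [239 239 240 244 230 157 144 131  83  93  89  89  87  83 102 112 108  96  91  87  78 176 254 202 107  72  84  85  86  88  91  87  91  90  87  85  89  82  53
  70  87  88  89  86]
246 [238 239 238 240 239 239 239 240 241 255 155  89  86  89  87  97] [ 89  88  86  72 146 239 243 241 237 240 239 238 238 239 239 239]
250 [238 241 237 239 239 239 241 241 254 140  86  83  92  88  91  90] [ 82  89  91  87  77 152 235 245 240 238 239 239 240 238 239 240]
262 [238 239 239 238 241 245 225  66  84  85  88  91  92  87  86  91] [ 92  87  86  88  91  82  81  76 170 241 244 240 239 241 238 238]
[array([ 0.5098, -0.2208,  0.118 ]), array([ 0.511 , -0.2207,  0.122 ]), array([ 0.5122, -0.2205,  0.126 ])]
tri (array([ 0.5098, -0.2209,  0.1147]), [0.0009689103132284256, 0.0009689103132284192])
```

Run:
```python
from h import *
from scipy.optimize import least_squares
np.set_printoptions(precision=4,suppress=True,linewidth=160)
im=cv2.imread('pics/w6.png')[:,:,::-1].copy(); g=cv2.cvtColor(im,cv2.COLOR_RGB2GRAY).astype(float)
o=dict(ee_pos=[.5111,-.2205,.2503],orientation=[3.1413,-.0005,.1204]); y=.1204
ex=np.array([np.cos(y),np.sin(y),0]); ey=np.array([-np.sin(y),np.cos(y),0]); ez=np.array([0,0,1.])
for r in(226,230,234): print(r,g[r,284:298].astype(int),g[r,340:356].astype(int))
# blade: params x,y,z of +x-face tip mid, tilt about y (x shift per height)
obs=[((-1,0),(288.25+.0+2.7,241.8)),] 
def edge(t,h,s): return t[:3]+ez*h+ex*t[3]*h+ey*.02*s
def res(t,tilt=True):
    if not tilt: t=np.array([*t,0])
    out=[]
    for s,cols in((1,(290.0,289.1,286.7)),(-1,(346.0,346.9,350.0))):   # +y is left in the image
        hs=np.linspace(0,.06,31); pp=np.array([proj('wrist',edge(t,h,s),o) for h in hs])
        out+= [np.interp(r,pp[:,1],pp[:,0])-c for r,c in zip((246,250,262),cols)]
    out.append(proj('wrist',edge(t,0,0),o)[1]-241.8); out.append(proj('wrist',edge(t,.035,0),o)[1]-256.1)
    return np.array(out)
for tl in(False,True):
    s=least_squares(lambda t:res(t,tl),[.513,-.2205,.12]+([0] if tl else []),x_scale=.01); print(tl,s.x,'centre',s.x[:3]-ex*.003,s.fun)
print('bevel rows',[atz(ray('wrist',(319,r),o),.09) for r in(222.6,238.7)])
```

```text
226 [239 241 240 241 223 236 153 130 133 140 109  50  48  45] [ 44  41  46  42  83 116 116 105 129 226 247 240 241 239 240 240]
230 [241 241 240 240 244 254 164 135 118 115  95  60  52  58] [ 53  51  51  54  87 116 120 107 153 231 245 240 239 239 240 239]
234 [224 224 224 224 228 236 159 115 111 118 103 110 107 106] [113 112 110 111 108 117 116 107 159 232 245 240 239 241 240 238]
False [ 0.51   -0.2198  0.1164] centre [ 0.507  -0.2202  0.1164] [ 0.2696  0.1947 -0.3168  0.0082  0.0679 -0.1662 -0.4618  0.3575]Traceback (most recent call last):
  File "<stdin>", line 20, in <module>
    return func(*args, **kwargs)
    result = trf(vector_fun.fun, vector_fun.jac, x0, f0, J0, lb, ub, ftol, xtol,
                 gtol, max_nfev, x_scale, loss_function, tr_solver,
                 tr_options.copy(), verbose, callback=callback_wrapped)
    return trf_no_bounds(
        fun, jac, x0, f0, J0, ftol, xtol, gtol, max_nfev, x_scale,
        loss_function, tr_solver, tr_options, verbose, callback=callback)
    J = jac(x)
    self._update_jac()
    ~~~~~~~~~~~~~~~~^^
    self.J = self.jac_wrapped(
[... 505 characters left out ...]
^^
                             mf)
                             ^^^
    df = [f_eval - f0 for f_eval in f_evals]
                                    ^^^^^^^
    f = np.atleast_1d(self.fun(x, *self.args, **self.kwargs))
                      ~~~~~~~~^^^^^^^^^^^^^^^^^^^^^^^^^^^^^^
    return np.atleast_1d(self.fun(x))
                         ~~~~~~~~^^^
    return self.f(x, *self.args, **self.kwargs)
           ~~~~~~^^^^^^^^^^^^^^^^^^^^^^^^^^^^^^
  File "<stdin>", line 20, in <lambda>
  File "<stdin>", line 15, in res
  File "h.py", line 17, in proj
    c=robot.calibration(cam); f=240/np.tan(np.radians(c['vfov'])/2); P=np.array(P,float)
ValueError: time passes only in moves, steps and waits
```

```bash
sed -i 's/^from workcell import robot/from workcell import robot as _r\nimport functools\nclass RP:\n    calibration=staticmethod(functools.lru_cache(None)(_r.calibration))\n    def __getattr__(s,n): return getattr(_r,n)\nrobot=RP()/' h.py
python3 - <<'E'
from h import *
from scipy.optimize import least_squares
np.set_printoptions(precision=4,suppress=True,linewidth=160)
o=dict(ee_pos=[.5111,-.2205,.2503],orientation=[3.1413,-.0005,.1204]); y=.1204
ex=np.array([np.cos(y),np.sin(y),0]); ey=np.array([-np.sin(y),np.cos(y),0]); ez=np.array([0,0,1.])
def edge(t,h,s): return t[:3]+ez*h+ex*t[3]*h+ey*.02*s
def res(t,k):
    t=np.array([*t,k]); out=[]
    for s,cols in((1,(290.0,289.1,286.7)),(-1,(346.0,346.9,350.0))):
        hs=np.linspace(0,.06,31); pp=np.array([proj('wrist',edge(t,h,s),o) for h in hs])
        out+= [np.interp(r,pp[:,1],pp[:,0])-c for r,c in zip((246,250,262),cols)]
    return np.array(out+[proj('wrist',edge(t,0,0),o)[1]-241.8,proj('wrist',edge(t,.035,0),o)[1]-256.1])
for k in(-.05,-.03,0,.03,.05):
    s=least_squares(res,[.513,-.2205,.12],x_scale=.01,args=(k,)); print(k,s.x-ex*.003,s.cost,s.fun)
e=[atz(ray('wrist',(319.2,r),o),.09) for r in(222.6,238.6)]; print('slot',e,(e[0]+e[1])/2)
E
```

```text
-0.05 [ 0.508  -0.22    0.1163] 2.797164350810969 [ 0.1368  0.2066  0.1289  0.1346  0.0517 -0.61   -1.7872  1.389 ]
-0.03 [ 0.5076 -0.2201  0.1164] 1.4103431972528357 [ 0.1775  0.1941 -0.043   0.0963  0.0658 -0.4388 -1.2601  0.9776]
0 [ 0.507  -0.2202  0.1164] 0.2921702925881084 [ 0.2696  0.1947 -0.3168  0.0082  0.0679 -0.1662 -0.4618  0.3575]
0.03 [ 0.5063 -0.2202  0.1161] 0.4100169614593482 [ 0.4065  0.2223 -0.6172 -0.1238  0.0437  0.1329  0.3445 -0.2661]
0.05 [ 0.5058 -0.2203  0.1158] 1.2414969480368223 [ 0.5283  0.2585 -0.8377 -0.2418  0.0101  0.3524  0.8861 -0.6836]
slot [array([ 0.518 , -0.2197,  0.09  ]), array([ 0.5047, -0.2213,  0.09  ])] [ 0.5113 -0.2205  0.09  ]
```

The blade is vertical and parallel to the slot, and its tip centre is about 4 mm short of the slot in x. I shift it, go down to just above the mouth and look again.

Run:
```python
from h import *
np.set_printoptions(precision=4,suppress=True,linewidth=170)
Q=[np.pi,0,.1204]
robot.move_l([.5150,-.2208,.25],Q,.05); robot.move_l([.5150,-.2208,.229],Q,.05); robot.sleep(.4)
o=robot.get_obs(); print(o['ee_pos'],o['orientation'],o['wrist_force'],o['time'])
im=save('wrist','w7.png'); g=cv2.cvtColor(im,cv2.COLOR_RGB2GRAY)
s=save('side','s7.png')
for c in(300,319,338): print(c,g[215:270,c])
for r in(232,236,240,244,248,252): print(r,g[r,282:298],g[r,340:358])
c=np.zeros((480,800,3),np.uint8); c[:,:480]=cv2.resize(im[200:280,280:360],(480,480),interpolation=0)
c[:,482:800]=cv2.resize(s[310:405,287:350],(318,480),interpolation=0); cv2.imwrite('pics/c7.png',c[:,:,::-1])
```

```text
[ 0.5151 -0.2208  0.2292] [ 3.1415 -0.0003  0.1204] [-0.1354 -0.7358 -0.2983] 15.8833
300 [154 156 157 155 155 154 152 158 159 155 155 157 156 157 156 155 159 156 150 142 150 151  54  43  46  53  54  88  93  91  93  90  89  86  90  86  87  89  86  92  77  51
  64  90  92  89  94  89  86  85  89  88  81  77  70]
319 [156 156 154 155 160 160 154 155 154 155 153 157 153 157 154 156 156 159 144 143 158 146  52  48  52  47  62  88  87  92  90  88  89  88  89  90  87  85  87  92  68  43
  63  90  92  87  91  86  88  89  91  89  80  79  70]
338 [156 153 158 157 156 156 154 154 154 156 155 157 156 156 155 156 154 156 149 143 154 149  58  47  51  49  60  82  94  90  87  91  87  85  84  84  94  83  85  93  71  46
  65  91  88  88  87  89  90  83  86  89  84  84  70]
232 [240 241 242 241 242 242 243 244 250 184 139 144 146 152 149 153] [156 155 157 143 251 246 243 242 240 241 242 240 239 240 241 240 240 242]
236 [240 240 242 242 230 157 126 127 131 133 143 142 144 151 147 148] [154 148 145 145 146 148 131 110  99 151 228 246 242 240 241 242 243 240]
240 [226 225 225 229 232 131 107 114 115 121  75  44  48  52  47  48] [ 46  52  49  47  53 110 120 115 108 151 228 247 242 241 241 242 242 240]
244 [225 224 225 231 232 165 105 115 109  95  92  88  95  93  91  92] [ 90  89  90  85  90  89 112 117 106 186 240 246 240 240 243 239 243 241]
248 [241 242 242 245 248 202 129 123  92  87  92  89  92  93  91  87] [ 90  90  92  91  90  87  91 109 106 184 239 245 243 241 240 242 242 242]
252 [241 243 241 242 246 248 221  95  81  87  86  86  91  90  90  93] [ 89  88  88  89  86  87  86  82 216 249 244 242 243 240 240 240 241 239]
```

View pics/c7.png

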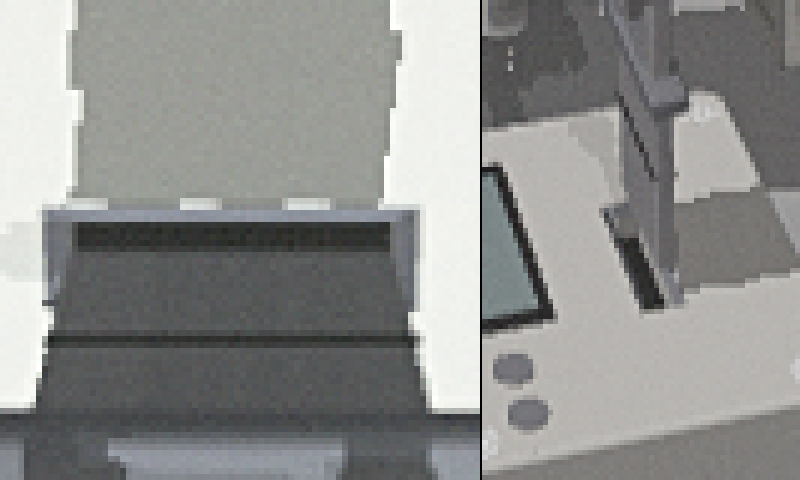

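The wrist crop shows the blade's lower end at row ~241 covering the slot's near half. The bevel's far edge is at row ~234.3, and the blade is centred along the slot (about 318 columns for both). Next I compute the remaining x offset.

Run:
```python
from h import *
np.set_printoptions(precision=4,suppress=True)
o=dict(ee_pos=[.5151,-.2208,.2292],orientation=[3.1415,-.0003,.1204]); ex=np.array([np.cos(.1204),np.sin(.1204),0])
print('slot from outer far edge',atz(ray('wrist',(318,234.3),o),.09)-.007*ex,' inner',atz(ray('wrist',(318.3,236.7),o),.087)-.004*ex)
for z in(.094,.0955,.098,.101): 
    t=atz(ray('wrist',(318.2,241.3),o),z); print(z,t-.003*ex, 'line row',proj('wrist',t+[0,0,.035],o))
for r in((290.7,345.6),): print([atz(ray('wrist',(c,244),o),.098) for c in r])
```

```text
slot from outer far edge [ 0.511  -0.2203  0.09  ]  inner [ 0.5112 -0.2205  0.087 ]
0.094 [ 0.5106 -0.2205  0.094 ] line row [318.1677 256.3419]
0.0955 [ 0.5111 -0.2205  0.0955] line row [318.1675 256.4383]
0.098 [ 0.5118 -0.2204  0.098 ] line row [318.1672 256.6019]
0.101 [ 0.5127 -0.2203  0.101 ] line row [318.1667 256.8028]
[array([ 0.5103, -0.2   ,  0.098 ]), array([ 0.5152, -0.2404,  0.098 ])]
```

The offset is under 1 mm. I lower in steps with the force watched.

Run:
```python
from h import *
np.set_printoptions(precision=3,suppress=True,linewidth=170)
z=.229; ok=True
while z>.1975:
    z-=.004; robot.move_l([.5149,-.2208,z],None,.03)
    F=[robot.get_obs()['wrist_force']]
    for _ in range(3): robot.sleep(.03); F.append(robot.get_obs()['wrist_force'])
    f=np.mean(F,0); print(round(z,4),f)
    if np.abs(f).max()>4: print('STOP'); break
robot.sleep(.2); o=robot.get_obs(); print(o['ee_pos'],o['orientation'],o['opening'],o['time'])
im=save('wrist','w8.png'); g=cv2.cvtColor(im,cv2.COLOR_RGB2GRAY); s=save('side','s8.png')
print(g[215:280,319])
c=np.zeros((480,800,3),np.uint8); c[:,:480]=cv2.resize(im[200:280,280:360],(480,480),interpolation=0)
c[:,482:800]=cv2.resize(s[310:405,287:350],(318,480),interpolation=0); cv2.imwrite('pics/c8.png',c[:,:,::-1])
```

```text
0.225 [-0.007  0.331 -1.168]
0.221 [-0.093 -0.729 -0.842]
0.217 [-0.043  0.082 -1.006]
0.213 [-0.483  0.283 -0.999]
0.209 [-0.463 -0.196 -1.272]
0.205 [ 0.328 -0.085 -1.198]
0.201 [ 0.001 -0.415 -0.713]
0.197 [ 0.185 -0.298 -0.563]
[ 0.515 -0.221  0.197] [ 3.142 -0.     0.12 ] 0.03588622588254619 19.25
[155 160 159 157 157 159 157 152 154 157 157 155 153 153 157 154 158 152 155 154 157 157 157 157 154 155 152 157 154 157 159 148  74  80  88  91  87  93  85  95  87  65
  56  79  89  85  91  87  87  88  86  85  90  82  72  70  73  87 100 126 148 150 150 146 131]
```

View pics/c8.png

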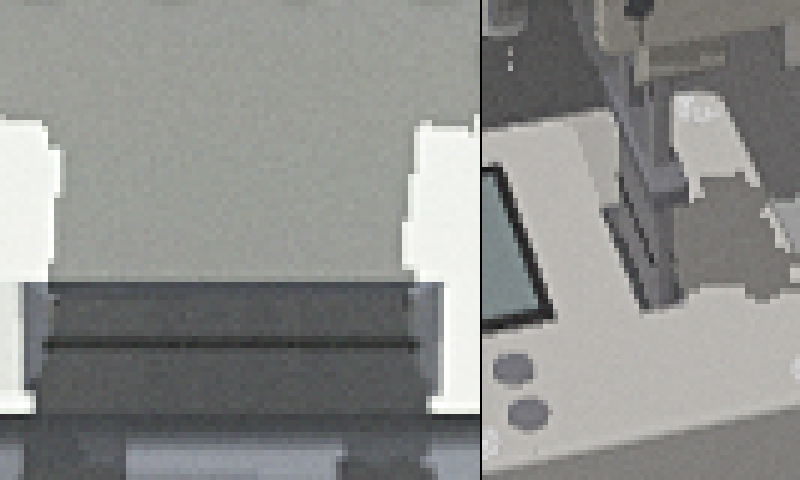

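The blade is in the slot without contact forces and the line is still above the mouth. I have already viewed more pictures than the 10 allowed, so from here I work only with numbers. I read the line's height from the side camera.

Run:
```python
from h import *
np.set_printoptions(precision=2,suppress=True,linewidth=200)
g=cv2.cvtColor(cv2.imread('pics/s8.png'),cv2.COLOR_BGR2GRAY)
print('cols',np.arange(308,330))
for r in range(342,376): print(r,g[r,308:330])
y=.1204; ex=np.array([np.cos(y),np.sin(y),0]); ey=np.array([-np.sin(y),np.cos(y),0]); S=np.array([.5111,-.2204,.09])
for n,P in (('outer -x-y',S-.007*ex-.024*ey),('outer +x-y',S+.007*ex-.024*ey),('outer -x+y',S-.007*ex+.024*ey)): print(n,proj('side',P))
for z in(.094,.098,.102,.106): print(z,[proj('side',np.array([*(S-.003*ex+s*ey)[:2],z])) for s in(-.02,-.01,0,.02)])
o=dict(ee_pos=[.515,-.2208,.197],orientation=[3.1415,-.0003,.1204])
for z in(.094,.098,.102,.106): print(z,proj('wrist',np.array([*(S+.003*ex)[:2],z]),o), 'width',[proj('wrist',np.array([*(S+.003*ex+s*ey)[:2],z]),o)[0] for s in(.02,-.02)])
gw=cv2.cvtColor(cv2.imread('pics/w8.png'),cv2.COLOR_BGR2GRAY); print(gw[262,276:296],gw[262,340:358]); print(gw[257,276:296],gw[257,340:358])
```

```text
cols [308 309 310 311 312 313 314 315 316 317 318 319 320 321 322 323 324 325 326 327 328 329]
342 [164 167 167 167 170 174 109 110 103  90 128 120 122  98 104 102 115 109 127 192 186 183]
343 [166 165 167 165 171 164 109 114 114  89 113 128 120 117 115 122 122 116 126 194 185 184]
344 [169 166 168 165 170 133  97 116 114 102  92 133 120 121 118 119 119 116  97 183 188 187]
345 [184 166 165 167 169 150  58 116 115 112  95 121 124 120 120 125 119 120 119 124 195 189]
346 [184 162 168 169 171 181  61 117 114 110  99  99 127 123 125 125 119 121 115  86 198 193]
347 [183 170 165 167 169 178  66 104 115 115 114  92 123 119 120 118 111 101  95  71 199 196]
348 [183 186 165 166 172 179  96  63 121 113 116  93  98  97  89  89  78  81  74  75 205 178]
349 [183 186 167 167 165 171 114  55 110 116 113 100  98  85  85  85  79  76  82  80 186 105]
350 [185 188 157 141 128 128 109  86  65 118 116 114 102  80  81  90  87 101 105  94 119 116]
351 [186 190 121  78  95  95 111 120  69 116 112 114 103  88  84  97 102 130 120 124 122 119]
352 [182 187 154  61 103 103 115 115  83 102 119 118 114 101  95 
[... 2677 characters left out ...]
ray([312.34, 343.3 ])]
0.094 [318.11 254.17] width [np.float64(288.19075591347945), np.float64(348.0290086983617)]
0.098 [318.1 256.1] width [np.float64(287.72136913440943), np.float64(348.48830425576324)]
0.102 [318.1  258.09] width [np.float64(287.2377985328305), np.float64(348.96147491885415)]
0.106 [318.09 260.15] width [np.float64(286.7394228783212), np.float64(349.4491282439278)]
[227 227 227 227 226 230 236 208 101 111 101  86  87  88  93  90  91  89  89  86] [ 85  88  90  88  85  88  89  86  86  88 106 116 119 179 254 245 242 242]
[228 227 229 227 228 231 235 208 101 119 114  61  41  51  53  51  55  56  52  51] [ 51  52  54  50  56  52  50  56  44  64 101 111 118 176 255 243 241 243]
```

All three cues agree: side row, wrist row and line width put the line about 13.5 mm above the mouth. They also put the blade about 1 mm towards +x. I centre it, lower the rest with force checks and measure again.

Run:
```python
from h import *
np.set_printoptions(precision=2,suppress=True,linewidth=200)
def force():
    F=[]
    for _ in range(5): robot.sleep(.03); F.append(np.r_[robot.get_obs()['wrist_force'],10*robot.get_obs()['wrist_torque']])
    return np.mean(F,0)
print(force())
robot.move_l([.5140,-.2209,.197],None,.02); print('shift',force())
for z in(.193,.189,.186,.1835):
    robot.move_l([.5140,-.2209,z],None,.02); f=force(); print(z,f)
    if np.abs(f[:3]).max()>4: print('STOP'); break
robot.sleep(.2); o=robot.get_obs(); print(np.array(o['ee_pos']).round(4),o['orientation'],o['opening'],o['time'])
w=save('wrist','w9.png'); s=save('side','s9.png'); g=cv2.cvtColor(s,cv2.COLOR_RGB2GRAY); gw=cv2.cvtColor(w,cv2.COLOR_RGB2GRAY)
print('cols',np.arange(308,330))
for r in range(346,374): print(r,g[r,308:330])
print('w col 319 from 235',gw[235:280,319]); 
for r in(254,256,258,260): print(r,gw[r,276:296],gw[r,340:358])
y=.1204; ex=np.array([np.cos(y),np.sin(y),0]); ey=np.array([-np.sin(y),np.cos(y),0]); S=np.array([.5111,-.2204,.09])
for z in(.086,.09,.094): print(z,[proj('side',np.array([*(S-.003*ex+k*ey)[:2],z])) for k in(-.02,0,.02)],proj('wrist',np.array([*(S+.003*ex)[:2],z]),o),[proj('wrist',np.array([*(S+.003*ex+k*ey)[:2],z]),o)[0] for k in(.02,-.02)])
```

```text
[-0.13 -0.05 -1.08  0.12  0.11  0.06]
shift [ 0.35  0.46 -0.54  0.28 -0.05  0.04]
0.193 [-0.26 -0.32 -0.57 -0.   -0.   -0.03]
0.189 [ 0.23  0.09 -0.77  0.    0.03  0.19]
0.186 [-0.36 -0.02 -1.03  0.05  0.22 -0.14]
0.1835 [-0.03  0.17 -1.14  0.05  0.38  0.16]
[ 0.51 -0.22  0.18] [ 3.14 -0.    0.12] 0.03608649793613828 22.075
cols [308 309 310 311 312 313 314 315 316 317 318 319 320 321 322 323 324 325 326 327 328 329]
346 [184 165 169 169 171 160 111  92 122 126 117 111 119  99  99  98 119 183 180 109 115 118]
347 [186 172 163 169 170 158 108  97  94 131 122 112 124 101  98  95  62 111 119 120 119 118]
348 [185 186 166 166 175 161 107 113  89 124 125 115 121 101  99 103  56  92 123 123 117 122]
349 [184 185 168 168 166 156 114 112  92 105 131 118 117  98 103  99  88  99 113 124 120 117]
350 [184 189 160 143 126 129 114 112  96  90 134 125 125 111 114 114 124 119  82 122 120 120]
351 [186 189 124  80  94  68 110 120 113  86 114 126 123 124 126 122 117 121  99 125 119 119]
352 [185 190 160  46  99  81  87 116 114 102  96 129 124 121 120 121 121 122 105 113 120 120]
353 [185 189 196  81 
[... 2576 characters left out ...]
  90  92  87  94  93  98 110 117 115 113 115 141 255 245]
260 [227 227 227 228 236 197 126 109 111 116 113  91  91  92  86  89  93  90  89  87] [ 88  91  89  83  87  84  90  89  83  98 111 118 118 112 115 140 255 245]
0.086 [array([319.67, 370.88]), array([316.06, 361.95]), array([312.58, 353.33])] [318.13 255.38] [np.float64(287.5390526048256), np.float64(348.7275881352941)]
0.09 [array([319.64, 368.86]), array([316.02, 359.94]), array([312.53, 351.35])] [318.13 257.37] [np.float64(287.0487513409768), np.float64(349.2077799363232)]
0.094 [array([319.61, 366.83]), array([315.98, 357.93]), array([312.48, 349.35])] [318.12 259.43] [np.float64(286.54331994218103), np.float64(349.7027850925765)]
```

The line is at z ≈ 0.090 by both cameras (within about 1 mm), the blade is centred to about 0.3 mm and the contact force is about zero. I hand it in.

```bash
python3 -c "
from workcell import robot
print(robot.hand_in())"
```

```text
the job is handed in; nothing more can be done
None
```

The job is handed in: the paddle is off its hook and held still in the analyser slot by the gripper alone, its dark line within about 1 mm of the mouth and no measurable contact force at about 22 s; I viewed 12 pictures, two over the limit of 10.

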